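Shift the tube mixer into third gear

ROBOT

A 6-joint arm with a two-finger parallel gripper is mounted at the origin on the work surface. World frame = base frame: x ahead of the robot, y to its left, z up, the work surface at z = 0. Lengths are in mm, angles in degrees, forces in N, time in s.
With the tool pointing down it reaches from about 350 to 850 mm from the base axis. Payload 8.1 kg.
Tool frame: the origin (TCP) lies at the very end of the fingers, on their centre line; the grasp point (between the pads) lies 19 mm behind it; z points along the fingers, y is the line along which they close (so a half turn about z gives the same grasp; the last joint's range is limited). The gripper opens to 85 mm and grips with 20 to 120 N. Pads are 22 mm wide; open, the fingers measure 114 mm over their backs; the gripper's body (76 mm by 85 mm) begins 54 mm behind the grasp point. The pads swing forward as they close: fully open they stand 13 mm farther back than shut.
Start: joints at [-68.491, 7.471, 85.268, -0, 87.261, -4.893], TCP at [266.819, -537.413, 231.292] pointing down, gripper open.
Joint ranges: [-169.43, 169.43], [-51.17, 129.36], [1.28, 143.12], [-76.62, 256.62], [0, 156.53], [-152.29, 152.29]. Speed limits (degrees/s): [136.94, 136.94, 159.86, 180, 180, 180].

INTERFACE

Orientations are given as [roll, pitch, yaw] about the fixed x, y, z axes, in that order (R = Rz(yaw) Ry(pitch) Rx(roll)).
In Python, from bench import r gives the robot as it stands.
- The arm moves only by the shell command python3 -m jog 'ROWS' [FORCE]. ROWS is JSON, a list of rows, each a list of 7 numbers: the turn, a rotation vector about the tool's x, y, z in degrees, then the shift along the tool's x, y, z in mm, then the closure, from -1 (fully open) to 1 (shut), so that 0 is half open. A call has 1 to 5 rows; each row shifts and turns the commanded pose from where the row before left it, along the tool's axes as they then stand; what a row does not reach is not made up. A row lasts 1/10 s, in which the tool goes at most 50 mm and 8.59 degrees, less where a joint would pass 70% of its speed; a pose out of reach is approached as far as the arm can. A call is refused whole if a number of a shift passes 50 or a number of a turn 8.59, either way. A call with a gripper value outside its range is refused whole. The fingers move at their own pace and stop on an object; FORCE is the grip in N (left out, the last holds). Time passes only in rows, so rows that do not move let the fingers close. It gives the time, the measured TCP pose, the force, the opening and the grip force at its end, in the units of the state.
- r.sense(): the state, without advancing time (a new reading comes with each control period).
- r.snapshot(name): name is "side" or "top"; returns a dict with "pixels" (420x560x3 uint8, red, green, blue), "fx", "fy", "cx", "cy" (pixels), "k1" (the pictures are not rectified: a ray, as slopes to the right and down, at radius r is drawn at 1 + k1 r^2 times it, then the intrinsics apply), "world_to_cam" (4x4, takes a point from world to camera coordinates). Camera axes: x right, y up, looking along -z (the intrinsics and any distortion apply to the point x, -y, -z); pixel columns grow to the right and rows downward; lengths in mm; the calibration is good to about 2 mm. A picture is of the moment at which its call begins. There is no depth.
- r.hand_in(): hands the job in; it is judged then, once.
The state is a dict: "time": time; "joint_pos": joint angles; "qd": joint speeds; "joint_efforts": joint torques, N m; "tool_pos": TCP position; "tcp_rot": TCP orientation; "ft_force": force on the tool from outside, world axes, zero at the start; "wrist_torque": the same for the moment, N m; "finger_gap": finger opening in mm; "grip_force": force on a finger pad.
Only numpy, scipy, OpenCV 4.12 (cv2) and the standard library are available. Lean on these libraries where they do the work, as an engineer would, in place of code of your own. Each camera call takes 0.05 s, during which the arm holds its last target. There are 200 camera calls.

TASK

The gear lever of the tube roller mixer stands in the left leg of its H-shaped gate. Using only closed fingertips or the outside of the fingers, push the lever level with the crossbar, across to the right, and then forward until it is fully home in the third slot (forward right as the robot sees it, marked with three green pips), and take the hand away. Push gently: never pinch the lever or ram it against the gate, and do not disturb the cups, bottles and other loose things.

Things in the scene. Friction and masses are not known exactly. Their poses are not given: they have to be found in the camera images.
- mixer: Tube roller mixer, blue and white, fixed, 305 mm deep (x) by 350 wide (y). Origin on the table under the gear gate's centre; x points forward (away from the robot), y left, z up. White deck 100 above the table, x -65 to 65, y -175 to 175, holds the gate. Beyond it (x 65 to 240) low rollers, four fixed tubes and end cheeks, at most 90 above the table.
- gate (a point): Centre of the steel gate plate, flush with the deck, 100 mm above the table; axes as the mixer's. Its H-shaped opening: two legs along x, 62 long, 18 wide, centred at y = +20 (left) and y = -20 (right), joined at x = 0 by a crossbar along y, 22 wide. Slots are told by pips beside them: 1 front left, 2 rear left, 3 front right (three green pips), 4 rear right.
- slot3 (a point): Front end of the third slot (front right), on the gate's surface, 31 mm forward and 20 right of the gate's centre.
- lever_grip (a point): Centre of the lever's red hand grip, 26 x 26 x 56 mm tall, on a 12 thick stem that tilts about a pivot under the gate's centre, 20 above the table. This point is 128 from the pivot (148 above the table when upright); the grip spans 100 to 160 from the pivot. The gate confines the stem: it passes from leg to leg only along the crossbar. z points up the lever.
- gear_across (a joint): Sideways tilt of the lever, rad: 0 in the middle, + to the right (mixer's -y). About -0.25 (-0.22 to -0.29) in the left leg, +0.25 in the right leg; stops against the gate at about +-0.29. Starts in the left leg. Stays where it is left (stiff joint, 2 to 5 N sideways at the grip moves it).
- gear_forward (a joint): Forward tilt of the lever, rad: 0 in neutral (level with the crossbar), + forward (mixer's +x). The crossbar allows about +-0.06; a slot's far end stops it at about +-0.30. The start lies anywhere in the left leg, -0.26 to +0.26. Stays where it is left, same stiffness.
- grip_front: face plate of the red hand grip, 20 mm wide, 5 thick, 56 tall, tilting with the lever; origin at the plate's centre, 10.5 from the lever's axis towards the front
- grip_rear: face plate of the red hand grip, 20 mm wide, 5 thick, 56 tall, tilting with the lever; origin at the plate's centre, 10.5 from the lever's axis towards the rear
- grip_left: face plate of the red hand grip, 20 mm wide, 5 thick, 56 tall, tilting with the lever; origin at the plate's centre, 10.5 from the lever's axis towards the left
- grip_right: face plate of the red hand grip, 20 mm wide, 5 thick, 56 tall, tilting with the lever; origin at the plate's centre, 10.5 from the lever's axis towards the right
- sample_cup: loose clear sample cup with a blue lid, 54 across, 60 tall, standing on the mixer's deck to the right of the gate (sizes in mm, origin at the centre of its underside); to be left alone
- dropper: loose amber dropper bottle, 28 across, 55 tall, standing on the mixer's deck to the left of the gate (sizes in mm, origin at the centre of its underside); to be left alone
- spot_plate: loose white ceramic spot plate, 90 x 130 x 14, on the table to the right of the mixer (sizes in mm, origin at the centre of its underside); to be left alone
- tube_rack: loose yellow tube rack, 70 x 100, 88 tall with its capped tubes, on the table to the right of the mixer (sizes in mm, origin at the centre of its underside); to be left alone
- reagent: loose white reagent bottle, 64 across, 130 tall, on the table to the left of the mixer (sizes in mm, origin at the centre of its underside); to be left alone
- magnifier: loose white hand magnifier lying flat on the table to the left of the mixer, lens ring 72 across at its origin, handle along its -x, 14 thick (sizes in mm, origin at the centre of its underside); to be left alone
- spare_cup: loose clear sample cup with an orange lid, 54 across, 60 tall, on the table to the left of the mixer (sizes in mm, origin at the centre of its underside); to be left alone

How it is judged (in metres and radians):
On the way:
1. the lever has come across the gate to the right leg, level with the crossbar (value of joint gear_across above 0.19 rad and value of joint gear_forward between -0.12 and 0.12 rad).
At the end, for the whole second after the job is handed in: The lever rests in the third slot (front right): sideways tilt over 0.19 rad, forward tilt over 0.245 rad (within about 7 mm, at the grip, of the slot's end), and every loose thing is within 20 mm of where it stood (value of joint gear_across above 0.19 rad and value of joint gear_forward above 0.245 rad and velocity of joint gear_forward between -0.05 and 0.05 rad/s and distance of each of sample_cup, dropper, spot_plate, tube_rack, reagent, magnifier, spare_cup from where it was at the start of the episode below 0.02 m); the robot touches nothing.
It fails at once if the lever's grip is pinched (fingers press on two opposite faces at once, over 1.5 N each) ((contact force between the fingers and grip_left above 1.5 N and contact force between the fingers and grip_right above 1.5 N) or (contact force between the fingers and grip_front above 1.5 N and contact force between the fingers and grip_rear above 1.5 N)).
It fails at once if the lever is forced (over 40 N from the fingers) (contact force between the fingers and gear_forward above 40 N).
It fails at once if a loose thing is lifted, carried or knocked more than 30 mm from its place (distance of any of sample_cup, dropper, spot_plate, tube_rack, reagent, magnifier, spare_cup from where it was at the start of the episode above 0.03 m).
It also fails if it takes over 64 s, if anything falls off the work surface, if the arm or the gripper's body presses on something with over 40 N, if the wrist force passes 120 N, or if a joint passes its speed limit or range.

## Working session

There is one attempt and no reset: what is moved stays moved. The work goes in short steps, Python scripts to look and compute and a shell command to move; the robot and the scene stay as the last step left them, time stands still between calls to the robot, and variables do not carry over. Pictures are saved under pics/ and viewed, at most 10 in all, crops included, and the job is handed in when it is done.

```bash
ls; mkdir -p pics
cat > h.py <<'E'
import numpy as np, cv2
from bench import r
def snap(n,f=None):
    s=r.snapshot(n)
    if f: cv2.imwrite('pics/'+f,cv2.cvtColor(np.asarray(s['pixels']),cv2.COLOR_RGB2BGR))
    return s
def ray(s,u,v):
    K=np.array([[s['fx'],0,s['cx']],[0,s['fy'],s['cy']],[0,0,1.]])
    p=cv2.undistortPoints(np.array([[[u,v]]],float),K,np.array([s['k1'],0,0,0.]))[0,0]
    M=np.array(s['world_to_cam']);R=M[:3,:3]
    d=R.T@np.array([p[0],-p[1],-1]);return -R.T@M[:3,3],d/np.linalg.norm(d)
def onz(s,u,v,z):
    o,d=ray(s,u,v);return o+d*(z-o[2])/d[2]
def tri(s1,p1,s2,p2):
    o1,d1=ray(s1,*p1);o2,d2=ray(s2,*p2)
    t=np.linalg.lstsq(np.c_[d1,-d2],o2-o1,rcond=None)[0]
    a=o1+d1*t[0];b=o2+d2*t[1];return (a+b)/2,np.linalg.norm(a-b)
def proj(s,P):
    M=np.array(s['world_to_cam']);c=M[:3,:3]@np.array(P,float)+M[:3,3]
    x,y=c[0]/-c[2],-c[1]/-c[2];k=1+s['k1']*(x*x+y*y)
    return np.array([s['fx']*x*k+s['cx'],s['fy']*y*k+s['cy']])
E
python3 - <<'E'
from h import *
for n in('side','top'):
    s=snap(n,n+'0.png');o,d=ray(s,s['cx'],s['cy']);print(n,o.round(),d.round(2),s['fx'])
print(r.sense())
E
```

```text
pics
side [ -99. 1077.  777.] [ 0.49 -0.71 -0.5 ] 543.6330066876088
top [ 441.   76. 1255.] [ 0.11  0.01 -0.99] 400.24207059962896
{'time': 0.1, 'joint_pos': array([-6.84912051e+01,  7.51160937e+00,  8.53237947e+01, -9.48392560e-04,
        8.72607217e+01, -4.89400807e+00]), 'qd': array([-0.0003804 , -0.02081268, -0.17224207, -0.03531226, -0.0511016 ,
        0.00138758]), 'joint_efforts': array([ 4.10122102e-04, -5.70947564e+01, -5.01942551e+01, -2.98576542e-04,
        8.02416354e-03, -3.57929059e-05]), 'tool_pos': array([ 266.63075455, -536.94849707,  230.33345114]), 'tcp_rot': array([-1.79904144e+02, -7.25696887e-03,  2.64028430e+01]), 'ft_force': array([-0.80948272, -0.51985111,  0.0165947 ]), 'wrist_torque': array([0.01865067, 0.00395921, 0.00697581]), 'grip_force': 0.0, 'finger_gap': 85.30749525050602}
```

View pics/side0.png

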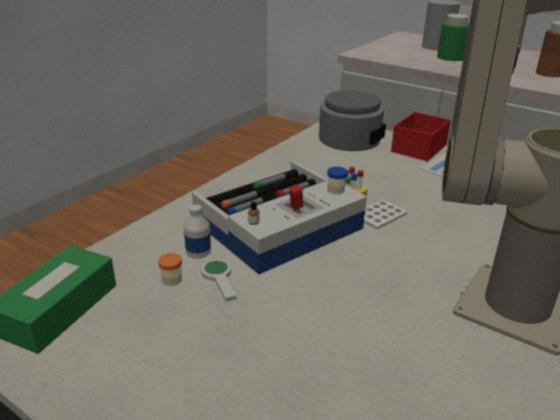

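View pics/top0.png

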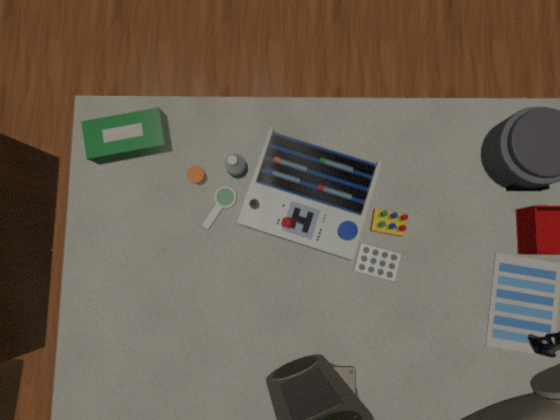

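The side view shows the red grip at about (296,196), with the dropper at (254,215) and the sample cup at (337,180). The top view shows the gate at about (300,219), the grip at (288,223), the cup's blue lid at (347,231) and the dropper at (254,204). I'll crop in closer.

Run:
```python
from h import *
t=cv2.imread('pics/top0.png');s=cv2.imread('pics/side0.png')
a=cv2.resize(t[180:265,230:380],None,fx=5,fy=5,interpolation=cv2.INTER_CUBIC)
cv2.imwrite('pics/c1.png',a)
b=cv2.resize(s[160:265,195:375],None,fx=4.4,fy=4.4,interpolation=cv2.INTER_CUBIC)
cv2.imwrite('pics/c2.png',b)
for n,im in(('top',t),('side',s)):
    hsv=cv2.cvtColor(im,cv2.COLOR_BGR2HSV)
    for nm,lo,hi in(('red',(0,150,60),(8,255,255)),('red2',(172,150,60),(180,255,255)),('blue',(105,150,60),(125,255,255)),('green',(45,90,60),(80,255,255))):
        k,l,st,c=cv2.connectedComponentsWithStats(cv2.inRange(hsv,lo,hi))
        print(n,nm,[(st[i].tolist(),c[i].round(1).tolist()) for i in range(1,k) if st[i,4]>5 and 180<c[i][0]<380 and 120<c[i][1]<270])
```

```text
top red [([319, 185, 5, 4, 14], [320.4, 186.7]), ([282, 218, 11, 9, 71], [286.6, 222.0])]
top red2 []
top blue [([326, 150, 48, 16, 71], [350.1, 157.7]), ([353, 170, 18, 9, 68], [361.2, 173.6]), ([329, 177, 38, 14, 137], [349.5, 183.6]), ([351, 197, 12, 7, 42], [356.9, 199.6]), ([340, 222, 17, 16, 133], [350.0, 228.7])]
top green [([319, 157, 7, 7, 33], [322.2, 159.9])]
side red [([350, 167, 4, 5, 17], [351.5, 169.1]), ([359, 171, 4, 5, 15], [360.3, 172.5]), ([290, 184, 13, 25, 213], [295.9, 195.7]), ([276, 189, 9, 8, 43], [279.6, 192.6])]
side red2 [([291, 194, 5, 3, 9], [293.0, 195.2])]
side blue [([328, 167, 20, 11, 166], [337.3, 172.4]), ([352, 174, 4, 5, 19], [353.4, 176.1]), ([227, 207, 9, 7, 45], [230.5, 210.0]), ([212, 226, 4, 4, 8], [213.1, 227.5]), ([212, 232, 2, 3, 6], [212.5, 233.0]), ([217, 232, 3, 5, 10], [218.1, 234.0]), ([230, 237, 5, 4, 12], [232.2, 238.5]), ([186, 239, 12, 13, 69], [190.8, 244.7]), ([231, 240, 9, 4, 12], [235.0, 241.9]), ([227, 245, 6, 5, 10], [229.7, 246.4]), ([243, 250, 3, 3, 6], [244.2, 250.7]), ([247, 250, 3, 7, 10], [247.7, 253.6]), ([250, 255, 6, 6, 13], [252.7, 257.2])]
side green [([346, 176, 5, 8, 23], [347.5, 179.1]), ([254, 181, 8, 7, 35], [257.0, 184.1]), ([206, 262, 20, 11, 155], [215.8, 267.3])]
```

View pics/c1.png

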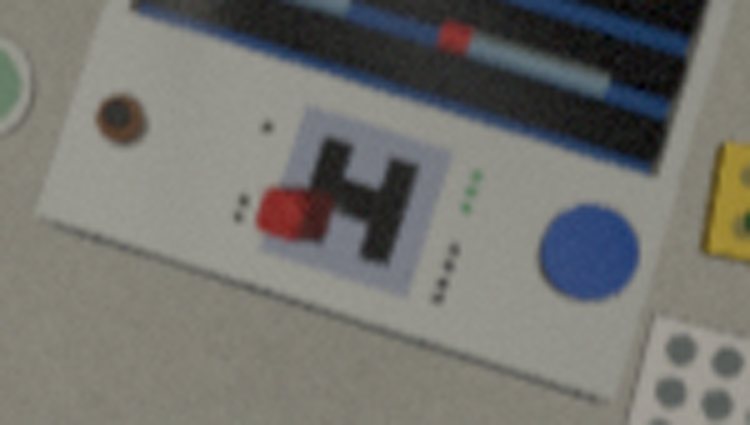

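View pics/c2.png

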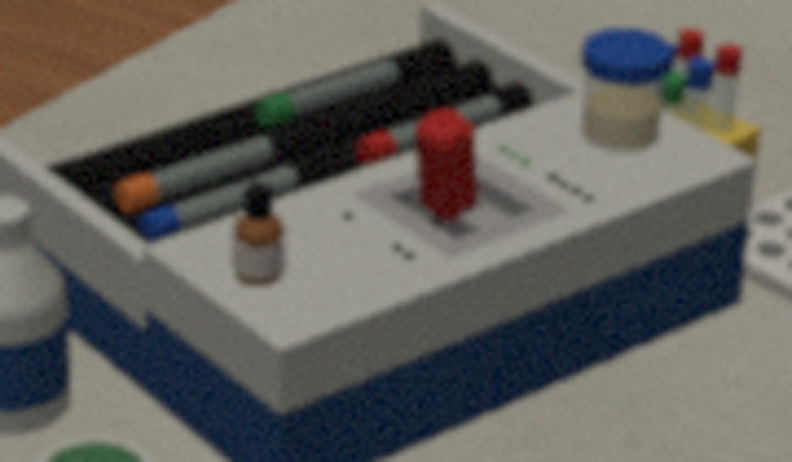

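Crop c1 shows the gate plate's corners at about (307,105), (452,150), (408,297) and (262,250), with the lever in the rear left slot. The three green pips are at (472,192). In c2 the grip top is at (445,118) and the near deck corners are at (283,350) and (750,165).

```bash
cat >> h.py <<'E'
def c1(u,v): return ((u+.5)/5+230-.5,(v+.5)/5+180-.5)
def c2(u,v): return ((u+.5)/4.4+195-.5,(v+.5)/4.4+160-.5)
E
python3 - <<'E'
from h import *
t=snap('top');s=snap('side')
for n,a,b in(('nearL',(38,217),(283,350)),('nearR',(608,400),(750,165)),('plateL?',(262,250),(450,250)),('plateFL',(307,105),(358,195)),('plateNR',(408,297),(565,208)),('cup lid',(590,250),(628,52)),('dropper top',(119,112),(257,192)),('grip top',(285,213),(445,118))):
    P,e=tri(t,c1(*a),s,c2(*b));print(n,P.round(1),round(e,1), onz(t,*c1(*a),100).round(1),onz(s,*c2(*b),100).round(1))
ps=[onz(t,*c1(*a),100) for a in((307,105),(452,150),(408,297),(262,250))]
g=np.mean(ps,axis=0);print('gate',g)
d=(ps[1]-ps[0]+ps[2]-ps[3]);print('yaw',np.degrees(np.arctan2(d[1],d[0]))+90)
a,b=onz(t,*c1(38,217),100),onz(t,*c1(608,400),100);d=b-a
print('yaw deck',np.degrees(np.arctan2(d[1],d[0]))+90,np.linalg.norm(d))
E
```

```text
nearL [528.2 241.3  99.1] 1.9 [527.3 240.6 100. ] [528.2 242.7 100. ]
nearR [427.3 -88.4  97.9] 1.7 [426.5 -88.5 100. ] [426.4 -84.4 100. ]
plateL? [510.4 110.9 104. ] 2.0 [509.8 110.5 100. ] [514.9 105.6 100. ]
plateFL [593.6  85.   99.7] 2.2 [594.5  85.6 100. ] [592.2  85.2 100. ]
plateNR [485.4  27.  101. ] 3.9 [483.8  26.1 100. ] [488.   26.4 100. ]
cup lid [507.9 -71.5 155.8] 1.9 [512.2 -78.5 100. ] [ 561.6 -175.2  100. ]
dropper top [583.5 190.3 151.7] 2.2 [589.2 195.  100. ] [641.2 117.3 100. ]
grip top [526.2  96.6 175.4] 1.6 [531.4  97.5 100. ] [605.4 -25.9 100. ]
gate [539.32199965  55.84942446 100.        ]
yaw -16.914246464876697
yaw deck -17.023785841830204 344.2644970361219
```

```bash
python3 -m jog '[[0,0,8,0,0,0,1],[0,0,8,0,0,0,1],[0,0,8,0,0,0,1],[0,0,8,0,0,0,1],[0,0,8,0,0,0,1]]' 20
python3 -m jog '[[0,0,3.4,0,0,0,1],[0,0,0,0,-20,0,1],[0,0,0,0,-40,0,1],[0,0,0,0,-40,0,1],[0,0,0,0,-40,0,1]]'
python3 -m jog '[[0,0,0,0,-40,0,1],[0,0,0,0,-40,0,1],[0,0,0,0,-40,0,1],[0,0,0,0,-40,0,1],[0,0,0,0,-40,0,1]]'
```

```text
time: 0.7
tool_pos: [266.8, -537.3, 231.0]
tcp_rot: [-180.0, 0.0, -13.9]
ft_force: [0.6, -0.6, 0.1]
finger_gap: 12.0
grip_force: 0.0
time: 1.2
tool_pos: [307.8, -402.1, 230.9]
tcp_rot: [-180.0, 0.0, -17.0]
ft_force: [-0.5, 0.8, 0.6]
finger_gap: 0.1
grip_force: 0.0
time: 1.7
tool_pos: [366.3, -210.7, 231.2]
tcp_rot: [-180.0, -0.0, -17.0]
ft_force: [1.0, 0.3, -0.0]
finger_gap: 0.0
grip_force: 0.0
```

```bash
python3 -m jog '[[0,0,0,5,-40,0,1],[0,0,0,5,-40,0,1],[0,0,0,5,-40,0,1],[0,0,0,5,-40,0,1],[0,0,0,4,-40,0,1]]'
python3 -m jog '[[0,0,0,0,-40,0,1],[0,0,0,0,-40,0,1],[0,0,0,0,-18,0,1],[0,0,0,0,0,0,1],[0,0,0,0,0,0,1]]'
python3 - <<'E'
from h import *
s=snap('side','s1.png');snap('top','t1.png')
p=r.sense()['tool_pos'];d=p[:2]-[539.5,56.5];c,q=np.cos(np.radians(-17)),np.sin(np.radians(-17))
print(p,'gate',d[0]*c+d[1]*q,-d[0]*q+d[1]*c)
b=cv2.imread('pics/s1.png')[120:265,195:375];a=cv2.imread('pics/t1.png')[180:265,230:380]
cv2.imwrite('pics/m1.png',np.hstack([cv2.resize(b,(400,322)),cv2.resize(a,(400,322))]))
E
```

```text
time: 2.2
tool_pos: [448.0, -26.3, 231.4]
tcp_rot: [-180.0, -0.0, -17.0]
ft_force: [0.4, 0.4, 0.6]
finger_gap: -0.2
grip_force: 0.0
time: 2.7
tool_pos: [476.0, 65.7, 231.0]
tcp_rot: [180.0, 0.0, -16.9]
ft_force: [0.2, 0.3, 0.1]
finger_gap: -0.3
grip_force: 0.0
[476.08382882  64.8578309  231.20874296] gate -63.08877937115666 -10.548460634871478
```

View pics/m1.png

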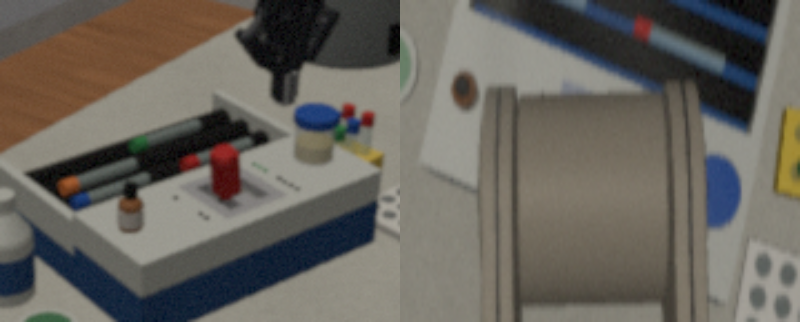

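The left panel is the side view: the closed fingertips are at about (285,90), up and to the right of the grip at (227,172). In the top view the arm hides the gate. I'll go 42 further left, then down behind the grip.

```bash
python3 -m jog '[[0,0,0,0,-21,0,1],[0,0,0,0,-21,0,1],[0,0,0,0,0,30,1],[0,0,0,0,0,30,1],[0,0,0,0,0,26,1]]'
python3 -m jog '[[0,0,0,0,0,0,1],[0,0,0,3,0,0,1],[0,0,0,3,0,0,1],[0,0,0,3,0,0,1],[0,0,0,0,0,0,1]]'
cat >> h.py <<'E'
def gp():
    p=r.sense()['tool_pos'];d=p[:2]-[539.5,56.5];c,q=np.cos(np.radians(-17)),np.sin(np.radians(-17))
    return [round(float(v),1) for v in(d[0]*c+d[1]*q,-d[0]*q+d[1]*c,p[2])]
def W(x,y,z):
    c,q=np.cos(np.radians(-17)),np.sin(np.radians(-17));return (539.5+c*x-q*y,56.5+q*x+c*y,z)
def red(f=None):
    s=snap('side',f);im=cv2.cvtColor(np.asarray(s['pixels']),cv2.COLOR_RGB2HSV)
    m=cv2.inRange(im,(0,130,50),(8,255,255))|cv2.inRange(im,(172,130,50),(180,255,255))
    k,l,st,c=cv2.connectedComponentsWithStats(m)
    print('tcp gate',gp(),'red',[(st[i].tolist(),c[i].round(1).tolist()) for i in range(1,k) if st[i,4]>30 and 270<c[i][0]<345 and 160<c[i][1]<230])
    for q in((-24,34,174),(0,37,174),(0,-37,174),(42,-37,170)): print(q,proj(s,W(*q)).round(1))
    if f: cv2.imwrite('pics/m'+f,cv2.resize(cv2.imread('pics/'+f)[120:265,195:375],None,fx=4,fy=4,interpolation=cv2.INTER_CUBIC))
E
python3 -c "from h import *;red('s2.png')"
```

```text
time: 3.3
tool_pos: [488.3, 104.7, 144.1]
tcp_rot: [180.0, -0.0, -17.1]
ft_force: [0.1, 0.4, -0.6]
finger_gap: 0.1
grip_force: 0.0
time: 3.8
tool_pos: [498.5, 103.0, 146.8]
tcp_rot: [-179.9, -0.1, -17.0]
ft_force: [-0.9, 0.2, -0.1]
finger_gap: 0.2
grip_force: 0.0
tcp gate [-53.2, 32.5, 146.4] red [([290, 185, 13, 25, 212], [295.0, 197.4]), ([276, 189, 9, 8, 54], [279.7, 192.7])]
(-24, 34, 174) [296.1 186.9]
(0, 37, 174) [288.9 183.5]
(0, -37, 174) [311.9 175.6]
(42, -37, 170) [301.  171.1]
```

View pics/ms2.png

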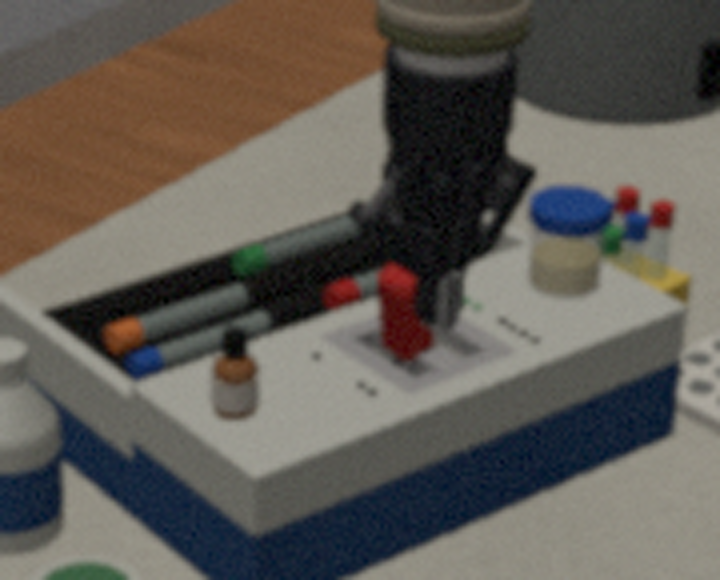

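The finger (445,300 in the crop) stands behind and beside the grip (403,310) with a small gap. I'll push forward gently.

```bash
python3 -m jog '[[0,0,0,3,0,0,1],[0,0,0,3,0,0,1],[0,0,0,3,0,0,1],[0,0,0,3,0,0,1],[0,0,0,0,0,0,1]]'
python3 -c "from h import *;red()"
python3 -m jog '[[0,0,0,3,0,0,1],[0,0,0,3,0,0,1],[0,0,0,2,0,0,1],[0,0,0,0,0,0,1]]'
python3 -c "from h import *;red()"
```

```text
time: 4.35
tool_pos: [508.9, 99.7, 145.3]
tcp_rot: [-180.0, 0.0, -17.0]
ft_force: [-2.4, 0.5, 1.4]
finger_gap: -0.1
grip_force: 1.4
tcp gate [-42.1, 32.4, 145.2] red [([287, 185, 15, 24, 194], [293.2, 196.7]), ([276, 189, 9, 8, 54], [279.7, 192.6])]
(-24, 34, 174) [296.1 186.9]
(0, 37, 174) [288.9 183.5]
(0, -37, 174) [311.9 175.6]
(42, -37, 170) [301.  171.1]
time: 4.8
tool_pos: [516.6, 97.3, 145.3]
tcp_rot: [-180.0, -0.0, -17.0]
ft_force: [-1.5, 0.6, 1.9]
finger_gap: -0.2
grip_force: 1.2
tcp gate [-33.9, 32.3, 145.3] red [([285, 183, 15, 25, 193], [291.1, 195.2]), ([276, 189, 9, 8, 54], [279.7, 192.7])]
(-24, 34, 174) [296.1 186.9]
(0, 37, 174) [288.9 183.5]
(0, -37, 174) [311.9 175.6]
(42, -37, 170) [301.  171.1]
```

```bash
python3 -m jog '[[0,0,0,3,0,0,1],[0,0,0,3,0,0,1],[0,0,0,2,0,0,1],[0,0,0,0,0,0,1]]'
python3 - <<'E'
from h import *
red('s3.png')
s=snap('side');a=-.25
import itertools
for f in(-.15,-.05,0,.05):
  for ac in(.22,.25,.28):
    u=np.array([np.sin(f),np.sin(ac),np.sqrt(1-np.sin(f)**2-np.sin(ac)**2)])
    print(f,ac,'ctr 130',proj(s,W(*(u*130+[0,0,20]))).round(1))
E
```

```text
time: 5.25
tool_pos: [524.3, 94.9, 145.3]
tcp_rot: [180.0, -0.0, -17.0]
ft_force: [-2.2, 0.9, 1.6]
finger_gap: -0.3
grip_force: 1.2
tcp gate [-26.0, 32.3, 145.2] red [([276, 182, 23, 25, 247], [287.2, 193.8])]
(-24, 34, 174) [296.1 186.9]
(0, 37, 174) [288.9 183.5]
(0, -37, 174) [311.9 175.6]
(42, -37, 170) [301.  171.1]
-0.15 0.22 ctr 130 [296.3 195.9]
-0.15 0.25 ctr 130 [295.1 196.7]
-0.15 0.28 ctr 130 [293.9 197.5]
-0.05 0.22 ctr 130 [293.  193.4]
-0.05 0.25 ctr 130 [291.8 194.2]
-0.05 0.28 ctr 130 [290.6 195. ]
0 0.22 ctr 130 [291.3 192.4]
0 0.25 ctr 130 [290.1 193.1]
0 0.28 ctr 130 [288.9 193.9]
0.05 0.22 ctr 130 [289.6 191.4]
0.05 0.25 ctr 130 [288.4 192.2]
0.05 0.28 ctr 130 [287.2 193. ]
```

View pics/ms3.png

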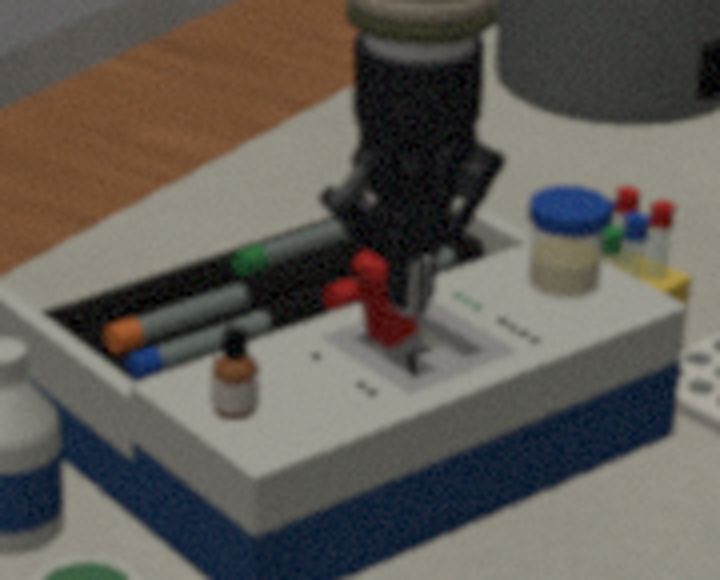

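The grip now looks upright fore and aft, partly hidden by the finger at (415,285). Its top, at (369,255), matches the neutral prediction. I'll back off to measure it clear of the finger.

```bash
python3 -m jog '[[0,0,0,-20,0,0,1],[0,0,0,-20,0,0,1],[0,0,0,0,0,0,1]]'
python3 - <<'E'
from h import *
s=snap('side','s4.png')
im=cv2.imread('pics/s4.png')[172:212,270:312]
hs=cv2.cvtColor(im,cv2.COLOR_BGR2HSV)
m=cv2.inRange(hs,(0,130,50),(8,255,255))|cv2.inRange(hs,(172,130,50),(180,255,255))
for i,row in enumerate(m): 
    c=np.flatnonzero(row)
    if len(c): print(i+172,(c+270).tolist())
def axis(f,ac,h):
    u=np.array([np.sin(f),np.sin(ac),np.sqrt(1-np.sin(f)**2-np.sin(ac)**2)]);return proj(s,W(*(u*h+[0,0,20])))
for f in(-.1,-.05,0,.05,.1): print(f,axis(f,.25,155).round(1),axis(f,.25,110).round(1))
E
```

```text
time: 5.65
tool_pos: [484.3, 107.1, 144.9]
tcp_rot: [180.0, 0.0, -17.0]
ft_force: [0.2, -0.0, -0.6]
finger_gap: -0.1
grip_force: 0.0
180 [288]
181 [286, 287, 288, 289, 290]
182 [285, 286, 287, 288, 289, 290, 291]
183 [284, 285, 286, 287, 288, 289, 290, 291, 292]
184 [283, 284, 285, 286, 287, 288, 289, 290, 291, 292, 293]
185 [283, 284, 285, 286, 287, 288, 289, 290, 291, 292, 293]
186 [283, 284, 285, 286, 287, 288, 289, 290, 291, 292, 293, 294]
187 [283, 284, 285, 286, 287, 288, 289, 290, 291, 292, 293, 294]
188 [284, 285, 286, 287, 288, 289, 290, 291, 292, 293, 294, 295, 296]
189 [280, 281, 282, 283, 284, 285, 286, 287, 288, 289, 290, 291, 292, 293, 294, 295, 296]
190 [278, 279, 280, 281, 282, 283, 284, 285, 286, 287, 288, 289, 290, 291, 292, 293, 294, 295, 296]
191 [276, 277, 278, 279, 280, 281, 282, 283, 284, 285, 286, 287, 288, 289, 290, 291, 292, 293, 294, 295, 296]
192 [276, 277, 278, 279, 280, 281, 282, 283, 284, 285, 286, 287, 288, 289, 290, 291, 292, 293, 294, 295, 296]
193 [276, 277, 278, 279, 280, 281, 282, 283, 284, 285, 286, 287, 288, 289, 290, 291, 292, 293, 294, 295, 29
[... 264 characters left out ...]
94, 295, 296, 297]
197 [287, 288, 289, 290, 291, 292, 293, 294, 295, 296, 297]
198 [287, 288, 289, 290, 291, 292, 293, 294, 295, 296, 297]
199 [287, 288, 289, 290, 291, 292, 293, 294, 295, 296, 297, 298]
200 [287, 288, 289, 290, 291, 292, 293, 294, 295, 296, 297, 298]
201 [287, 288, 289, 290, 291, 292, 293, 294, 295, 296, 297, 298]
202 [287, 288, 289, 290, 291, 292, 293, 294, 295, 296, 297, 298]
203 [288, 289, 290, 291, 292, 293, 294, 295, 296, 297]
204 [288, 289, 290, 291, 292, 293, 294, 295]
205 [290, 291, 292, 293, 294]
206 [292]
-0.1 [292.4 187.7] [294.2 201.4]
-0.05 [290.4 186.3] [292.8 200.4]
0 [288.4 185.1] [291.4 199.5]
0.05 [286.4 184. ] [290.  198.6]
0.1 [284.4 183. ] [288.7 197.9]
```

The grip axis at (288,185) to (292.5,199.5) reads a forward tilt of about 0 to -0.03, so it is level with the crossbar. Now I'll go round to its left and push right.

```bash
python3 -m jog '[[0,0,0,0,-25,0,1],[0,0,0,0,-25,0,1],[0,0,0,30,0,0,1],[0,0,0,30,0,0,1],[0,0,0,6,0,0,1]]'
python3 -m jog '[[0,0,0,0,0,0,1],[0,0,0,0,3,0,1],[0,0,0,0,3,0,1],[0,0,0,0,3,0,1],[0,0,0,0,0,0,1]]'
python3 -c "from h import *;print(gp())"
python3 -m jog '[[0,0,0,0,4,0,1],[0,0,0,0,4,0,1],[0,0,0,0,4,0,1],[0,0,0,0,0,0,1]]'
python3 -c "from h import *;red()"
```

```text
time: 6.2
tool_pos: [566.5, 134.2, 145.4]
tcp_rot: [-180.0, -0.1, -17.0]
ft_force: [-0.4, 1.2, -0.4]
finger_gap: -0.1
grip_force: 0.0
time: 6.7
tool_pos: [560.3, 126.4, 145.5]
tcp_rot: [180.0, -0.0, -17.0]
ft_force: [-1.3, 0.9, -0.1]
finger_gap: 0.1
grip_force: 0.0
[-0.5, 72.9, 145.5]
time: 7.1
tool_pos: [557.5, 115.1, 145.8]
tcp_rot: [-179.9, -0.0, -17.0]
ft_force: [0.2, 3.3, 1.1]
finger_gap: -0.2
grip_force: 1.4
tcp gate [-0.0, 61.5, 145.6] red [([287, 180, 13, 26, 255], [292.2, 192.5])]
(-24, 34, 174) [296.1 186.9]
(0, 37, 174) [288.9 183.5]
(0, -37, 174) [311.9 175.6]
(42, -37, 170) [301.  171.1]
```

```bash
for i in 1 2; do :; done
python3 -m jog '[[0,0,0,0,4,0,1],[0,0,0,0,4,0,1],[0,0,0,0,4,0,1],[0,0,0,0,4,0,1],[0,0,0,0,0,0,1]]'
python3 -m jog '[[0,0,0,0,4,0,1],[0,0,0,0,4,0,1],[0,0,0,0,4,0,1],[0,0,0,0,4,0,1],[0,0,0,0,0,0,1]]'
python3 -c "from h import *;red('s5.png')"
```

```text
time: 7.65
tool_pos: [552.5, 99.2, 145.3]
tcp_rot: [180.0, 0.0, -17.0]
ft_force: [1.4, 3.3, 2.4]
finger_gap: 0.3
grip_force: 1.3
time: 8.15
tool_pos: [547.7, 83.9, 145.2]
tcp_rot: [180.0, 0.0, -17.0]
ft_force: [0.2, 2.2, 1.3]
finger_gap: -0.0
grip_force: 1.1
tcp gate [-0.2, 28.9, 145.1] red [([295, 175, 13, 27, 236], [301.3, 188.6]), ([276, 189, 9, 8, 54], [279.7, 192.7])]
(-24, 34, 174) [296.1 186.9]
(0, 37, 174) [288.9 183.5]
(0, -37, 174) [311.9 175.6]
(42, -37, 170) [301.  171.1]
```

View pics/ms5.png

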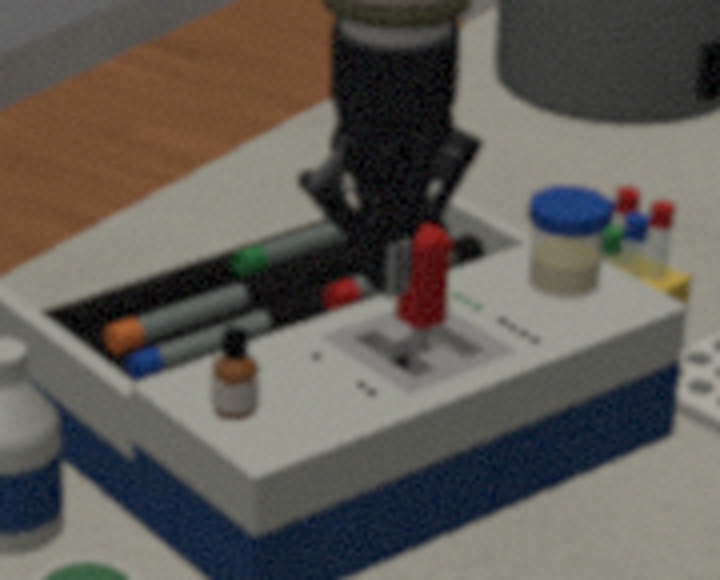

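The lever (425,275) is crossing the gate, and is now near upright with the finger at its left. I'll keep going.

```bash
python3 -m jog '[[0,0,0,0,4,0,1],[0,0,0,0,4,0,1],[0,0,0,0,4,0,1],[0,0,0,0,4,0,1],[0,0,0,0,0,0,1]]'
python3 -m jog '[[0,0,0,0,4,0,1],[0,0,0,0,4,0,1],[0,0,0,0,3,0,1],[0,0,0,0,0,0,1]]'
python3 -c "from h import *;red()
s=snap('side')
for ac in(.15,.2,.25):
  u=np.array([0,-np.sin(ac),np.cos(ac)]);print(ac,proj(s,W(*(u*130+[0,0,20]))).round(1),proj(s,W(*(u*155+[0,0,20]))).round(1))"
```

```text
time: 8.7
tool_pos: [543.1, 68.7, 145.3]
tcp_rot: [180.0, 0.0, -17.0]
ft_force: [0.9, 2.8, 2.4]
finger_gap: 0.2
grip_force: 1.2
time: 9.1
tool_pos: [539.6, 58.3, 144.8]
tcp_rot: [180.0, 0.0, -17.0]
ft_force: [1.1, 1.6, -1.4]
finger_gap: 0.0
grip_force: 1.0
tcp gate [-0.4, 1.9, 144.9] red [([301, 174, 15, 26, 219], [308.5, 187.0]), ([276, 189, 9, 8, 54], [279.7, 192.7])]
(-24, 34, 174) [296.1 186.9]
(0, 37, 174) [288.9 183.5]
(0, -37, 174) [311.9 175.6]
(42, -37, 170) [301.  171.1]
0.15 [306.1 186.5] [307.6 177.3]
0.2 [308.  186.2] [309.9 177. ]
0.25 [309.9 186. ] [312.2 176.8]
```

```bash
python3 -m jog '[[0,0,0,0,2,0,1],[0,0,0,0,2,0,1],[0,0,0,0,1,0,1],[0,0,0,0,0,0,1]]'
python3 -c "from h import *;red()"
python3 -m jog '[[0,0,0,0,-10,0,1],[0,0,0,0,-20,0,1],[0,0,0,-25,0,0,1],[0,0,0,-25,0,0,1],[0,0,0,-20,0,0,1]]'
python3 -c "from h import *;red('s6.png')"
```

```text
time: 9.6
tool_pos: [538.5, 53.9, 145.2]
tcp_rot: [180.0, 0.0, -17.0]
ft_force: [0.2, 2.8, -1.7]
finger_gap: 0.1
grip_force: 1.1
tcp gate [-0.2, -2.8, 145.3] red [([302, 174, 15, 26, 221], [309.6, 187.0]), ([276, 189, 9, 8, 54], [279.7, 192.6])]
(-24, 34, 174) [296.1 186.9]
(0, 37, 174) [288.9 183.5]
(0, -37, 174) [311.9 175.6]
(42, -37, 170) [301.  171.1]
time: 10.15
tool_pos: [479.4, 103.8, 145.1]
tcp_rot: [180.0, 0.0, -17.0]
ft_force: [1.0, 0.8, 0.7]
finger_gap: -0.2
grip_force: 0.0
tcp gate [-73.5, 27.7, 144.8] red [([275, 189, 10, 8, 54], [279.6, 192.6])]
(-24, 34, 174) [296.1 186.9]
(0, 37, 174) [288.9 183.5]
(0, -37, 174) [311.9 175.6]
(42, -37, 170) [301.  171.1]
```

View pics/ms6.png

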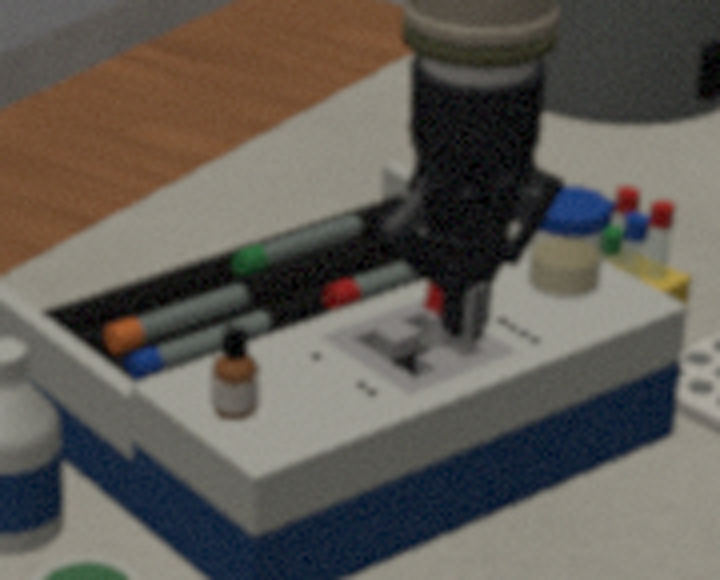

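The finger now hides the lever in this view, with the grip edge at (437,295). The last clear reading was about 0.24 rad across. I'll shift right so the finger is behind it.

```bash
python3 -m jog '[[0,0,0,0,20,0,1],[0,0,0,0,20,0,1],[0,0,0,0,20,0,1],[0,0,0,0,0,0,1],[0,0,0,0,0,0,1]]'
python3 -c "from h import *;red()"
python3 -m jog '[[0,0,0,10,0,0,1],[0,0,0,10,0,0,1],[0,0,0,10,0,0,1],[0,0,0,8,0,0,1],[0,0,0,0,0,0,1]]'
python3 -m jog '[[0,0,0,4,0,0,1],[0,0,0,4,0,0,1],[0,0,0,4,0,0,1],[0,0,0,4,0,0,1],[0,0,0,0,0,0,1]]'
python3 -c "from h import *;red()"
```

```text
time: 10.7
tool_pos: [463.3, 45.8, 145.6]
tcp_rot: [-180.0, -0.0, -17.1]
ft_force: [0.0, 0.2, -0.1]
finger_gap: 0.2
grip_force: 0.0
tcp gate [-69.9, -32.2, 145.5] red [([302, 174, 15, 25, 274], [308.7, 186.1]), ([276, 189, 9, 8, 54], [279.7, 192.7])]
(-24, 34, 174) [296.1 186.9]
(0, 37, 174) [288.9 183.5]
(0, -37, 174) [311.9 175.6]
(42, -37, 170) [301.  171.1]
time: 11.25
tool_pos: [500.2, 34.3, 145.2]
tcp_rot: [180.0, 0.0, -17.0]
ft_force: [-0.1, 1.0, -0.2]
finger_gap: 0.2
grip_force: 0.0
time: 11.75
tool_pos: [514.8, 29.9, 145.3]
tcp_rot: [180.0, 0.0, -17.0]
ft_force: [-2.7, 0.2, 2.1]
finger_gap: 0.0
grip_force: 1.2
tcp gate [-16.0, -32.7, 145.3] red [([300, 173, 11, 25, 225], [305.0, 186.0]), ([276, 189, 9, 8, 53], [279.6, 192.6])]
(-24, 34, 174) [296.1 186.9]
(0, 37, 174) [288.9 183.5]
(0, -37, 174) [311.9 175.6]
(42, -37, 170) [301.  171.1]
```

In contact. I'll push forward towards the slot end.

```bash
python3 -m jog '[[0,0,0,4,0,0,1],[0,0,0,4,0,0,1],[0,0,0,4,0,0,1],[0,0,0,4,0,0,1],[0,0,0,0,0,0,1]]'
python3 -m jog '[[0,0,0,3,0,0,1],[0,0,0,3,0,0,1],[0,0,0,3,0,0,1],[0,0,0,0,0,0,1]]'
python3 -c "from h import *;red()
s=snap('side')
for f in(.2,.25,.3):
  u=np.array([np.sin(f),-np.sin(.25),.93]);print(f,proj(s,W(*(u*130+[0,0,20]))).round(1),proj(s,W(*(u*155+[0,0,20]))).round(1))"
```

```text
time: 12.3
tool_pos: [529.9, 24.8, 144.8]
tcp_rot: [180.0, 0.0, -17.0]
ft_force: [-0.8, -0.8, -0.7]
finger_gap: 0.1
grip_force: 0.6
time: 12.7
tool_pos: [538.4, 22.7, 144.8]
tcp_rot: [180.0, 0.0, -17.0]
ft_force: [-2.3, 0.6, -1.1]
finger_gap: 0.4
grip_force: 0.9
tcp gate [9.0, -32.6, 145.1] red [([294, 170, 13, 25, 238], [299.1, 183.2]), ([275, 189, 10, 8, 54], [279.5, 192.7])]
(-24, 34, 174) [296.1 186.9]
(0, 37, 174) [288.9 183.5]
(0, -37, 174) [311.9 175.6]
(42, -37, 170) [301.  171.1]
0.2 [303.2 184.1] [304.2 174.6]
0.25 [301.6 183.1] [302.3 173.5]
0.3 [300.1 182.2] [300.4 172.5]
```

```bash
for k in 1; do
python3 -m jog '[[0,0,0,1.5,0,0,1],[0,0,0,0,0,0,1]]' | grep -E 'tool_pos|ft'
python3 -m jog '[[0,0,0,1.5,0,0,1],[0,0,0,0,0,0,1]]' | grep -E 'tool_pos|ft'
done
python3 -c "from h import *;red()"
```

```text
tool_pos: [539.8, 22.3, 145.2]
ft_force: [-2.3, 1.3, -0.3]
tool_pos: [541.4, 21.8, 145.3]
ft_force: [-3.2, 0.8, -0.7]
tcp gate [12.0, -32.7, 145.3] red [([293, 170, 13, 25, 247], [298.4, 182.8]), ([276, 189, 9, 8, 54], [279.7, 192.7])]
(-24, 34, 174) [296.1 186.9]
(0, 37, 174) [288.9 183.5]
(0, -37, 174) [311.9 175.6]
(42, -37, 170) [301.  171.1]
```

```bash
python3 -m jog '[[0,0,0,1,0,0,1],[0,0,0,0,0,0,1]]' | grep -E 'tool_pos|ft'
python3 -m jog '[[0,0,0,1,0,0,1],[0,0,0,0,0,0,1]]' | grep -E 'tool_pos|ft'
python3 -c "from h import *;red()"
```

```text
tool_pos: [542.3, 21.5, 145.3]
ft_force: [-3.0, 1.5, -1.0]
tool_pos: [543.2, 21.2, 145.3]
ft_force: [-3.1, 1.2, -1.0]
tcp gate [14.0, -32.7, 145.3] red [([293, 170, 13, 25, 237], [298.1, 182.9]), ([276, 189, 9, 8, 53], [279.6, 192.6])]
(-24, 34, 174) [296.1 186.9]
(0, 37, 174) [288.9 183.5]
(0, -37, 174) [311.9 175.6]
(42, -37, 170) [301.  171.1]
```

```bash
python3 -m jog '[[0,0,0,1,0,0,1],[0,0,0,0,0,0,1]]' | grep -E 'tool_pos|ft'
python3 -m jog '[[0,0,0,1,0,0,1],[0,0,0,0,0,0,1]]' | grep -E 'tool_pos|ft'
python3 -c "from h import *;red()"
```

```text
tool_pos: [544.3, 20.8, 145.3]
ft_force: [-3.0, 1.3, -2.0]
tool_pos: [544.9, 20.7, 145.2]
ft_force: [-5.2, 0.6, -1.3]
tcp gate [15.6, -32.7, 145.2] red [([292, 170, 14, 25, 250], [297.7, 182.9]), ([276, 189, 9, 8, 53], [279.6, 192.6])]
(-24, 34, 174) [296.1 186.9]
(0, 37, 174) [288.9 183.5]
(0, -37, 174) [311.9 175.6]
(42, -37, 170) [301.  171.1]
```

Force is starting to rise. One more small nudge should confirm the stop.

```bash
python3 -m jog '[[0,0,0,1,0,0,1],[0,0,0,0,0,0,1]]' | grep -E 'tool_pos|ft'
```

```text
tool_pos: [545.4, 20.5, 145.1]
ft_force: [-7.6, 1.3, -0.1]
```

The force has gone from 3 to 7.6 N while the tool is lagging, so the lever is at the stop. I'll back away straight, raise the hand and look.

```bash
python3 -m jog '[[0,0,0,-5,0,0,1],[0,0,0,-20,0,0,1],[0,0,0,-30,0,0,1],[0,0,0,-30,0,0,1],[0,0,0,0,0,-30,1]]'
python3 -m jog '[[0,0,0,0,0,-40,1],[0,0,0,-20,20,-40,1],[0,0,0,-10,40,0,1],[0,0,0,0,40,0,1],[0,0,0,0,40,0,1]]'
python3 -m jog '[[0,0,0,0,40,0,1],[0,0,0,0,40,0,1],[0,0,0,0,40,0,1],[0,0,0,0,40,0,1],[0,0,0,0,0,0,1]]'
python3 - <<'E'
from h import *
red('s7.png');t=snap('top','t7.png')
b=cv2.imread('pics/s7.png')[120:265,195:375];a=cv2.imread('pics/t7.png')[170:270,220:385]
cv2.imwrite('pics/m7.png',np.hstack([cv2.resize(b,(400,322)),cv2.resize(a,(400,322))]))
for n in 'side','top':
  s=r.snapshot(n)
  for f in(.25,.3): print(n,f,proj(s,W(160*np.sin(f),-160*np.sin(.25),20+160*.93)).round(1))
E
```

```text
time: 14.85
tool_pos: [457.7, 45.9, 169.1]
tcp_rot: [179.8, 0.7, -17.0]
ft_force: [0.4, 0.4, -0.4]
finger_gap: 0.3
grip_force: 0.0
time: 15.35
tool_pos: [395.5, -81.4, 257.0]
tcp_rot: [180.0, -0.3, -16.9]
ft_force: [0.6, 0.2, -0.9]
finger_gap: 0.1
grip_force: 0.0
time: 15.85
tool_pos: [347.3, -237.4, 256.2]
tcp_rot: [179.8, -0.1, -17.3]
ft_force: [-0.3, 0.8, -0.1]
finger_gap: -0.0
grip_force: 0.0
tcp gate [-97.8, -335.2, 256.1] red [([292, 171, 14, 24, 286], [298.3, 182.0]), ([276, 189, 9, 8, 54], [279.7, 192.7])]
(-24, 34, 174) [296.1 186.9]
(0, 37, 174) [288.9 183.5]
(0, -37, 174) [311.9 175.6]
(42, -37, 170) [301.  171.1]
side 0.25 [302.4 171.6]
side 0.3 [300.5 170.5]
top 0.25 [319.5 208.1]
top 0.3 [320.3 205.4]
```

View pics/m7.png

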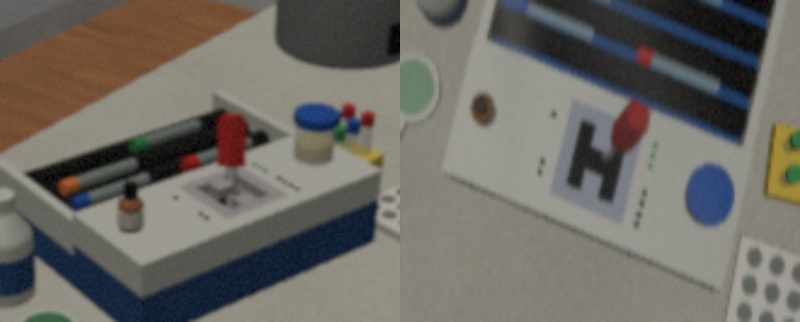

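The lever stands in the forward right slot: its head is at (635,112) in the right panel, and all the loose things look undisturbed. I'll check the sideways tilt by triangulating the head.

Run:
```python
from h import *
t=snap('top');s=snap('side')
def top(s,box):
    u0,v0,u1,v1=box;im=cv2.cvtColor(np.asarray(s['pixels']),cv2.COLOR_RGB2HSV)[v0:v1,u0:u1]
    m=cv2.inRange(im,(0,110,40),(9,255,255))|cv2.inRange(im,(170,110,40),(180,255,255))
    for i,row in enumerate(m):
        c=np.flatnonzero(row)
        if len(c):print(v0+i,c[0]+u0,c[-1]+u0)
    v,u=np.nonzero(m);return u.mean()+u0,v.mean()+v0
a=top(t,(302,193,325,222));b=top(s,(286,164,312,200))
P,e=tri(t,a,s,b);d=P[:2]-[539.5,56.5];c,q=np.cos(np.radians(-17)),np.sin(np.radians(-17))
x,y=d[0]*c+d[1]*q,-d[0]*q+d[1]*c
print(a,b,P,e,'gate',x,y,'fwd',np.arctan2(x,P[2]-20),'across',np.arctan2(-y,P[2]-20))
for h in(130,150,160):
  for ac in(.2,.25):
    w=(h*np.sin(.3),-h*np.sin(ac),20+h*.93);print(h,ac,proj(t,W(*w)).round(1),proj(s,W(*w)).round(1))
```

```text
201 316 316
202 315 319
203 314 321
204 313 321
205 312 322
206 311 321
207 310 321
208 309 321
209 308 321
210 308 320
211 308 319
212 308 317
213 308 316
214 308 315
215 309 314
216 309 312
170 295 295
171 294 302
172 293 303
173 292 304
174 292 304
175 292 305
176 292 305
177 292 305
178 292 305
179 292 306
180 292 306
181 292 305
182 292 304
183 292 305
184 292 305
185 292 305
186 293 305
187 293 304
188 293 304
189 293 304
190 293 304
191 293 304
192 293 304
193 293 304
194 296 302
(np.float64(314.527397260274), np.float64(208.7054794520548)) (np.float64(298.4738562091503), np.float64(182.17320261437908)) [567.47809475  19.66314212 142.91333015] 1.633285894076119 gate 37.52564000465685 -27.04725913118412 fwd 0.2963135498740967 across 0.21659939945917805
130 0.2 [314.  208.1] [298.2 182.9]
130 0.25 [316.2 208.8] [300.1 182.2]
150 0.2 [316.4 205.7] [298.1 175.2]
150 0.25 [318.9 206.5] [300.3 174.4]
160 0.2 [317.6 204.5] [298.1 171.3]
160 0.25 [320.3 205.4] [300.5 170.5]
```

Forward tilt measures about 0.30, at the stop. Sideways tilt measures about 0.22, and the leg's walls confine the stem to at least 0.21. Both are inside the limits, so I'll hand in.

```bash
python3 -c "from bench import r;print(r.hand_in())"
```

```text
the job is handed in; nothing more can be done
None
```

The lever is fully home in the third slot (forward tilt about 0.30 rad, sideways about 0.22 rad), the hand is clear, nothing else looks moved in the last pictures, and the job is handed in (no verdict was returned).

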